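# Shut the junction box and lock its quarter-turn fasteners

## Task

Push the junction box's raised access panel down until it lies shut, then set your fingertips in the slot of each of its two quarter-turn fasteners and turn it clockwise all the way to its stop, so that both lock the panel. Do not turn a fastener while the panel is still up, do not lift the panel further open, and leave the loose things around the box where they are.

Things in the scene. Friction and masses are not known exactly. Their poses are not given: they have to be found in the camera images.
- junction_box: Grey open-topped metal junction box, fixed to the worktop, 220 mm deep (its x) by 300 mm wide (its y), rim 70 mm above the worktop. Origin: centre of its underside on the worktop. Its -x side is the front (towards the robot); its +x side carries the panel's hinge.
- access_panel (a joint): Hinge of the access panel (224 mm deep, 304 mm wide, 18 mm thick) on top of the box. 0 = shut flat on the box; grows (rad) as the front edge rises. The hinge line runs along the box's y at box x = +112 mm, 70 mm above the worktop, on the panel's underside. The hinge is stiff: the panel stays at any angle, and about 1 to 5 N down near the front edge closes it.
- panel_front (a point): Point on the panel's top face, midway between its sides, 12 mm behind its front edge; 212 mm from the hinge line along the panel and 18 mm above its underside. Axes: x away from the front towards the hinge, y to the box's left, z out of the top face.
- fastener_left (a joint): Quarter-turn cam fastener at the panel's left (+y) front, seen from the front. 0 = open, slot parallel to the panel's front edge; 1.571 rad = locked against its stop, slot pointing from front to hinge. Grows clockwise seen from above the panel. Turns freely in place but stays where left: about 0.08 N m of friction, no spring.
- fastener_right (a joint): The same fastener at the panel's right (-y) front, same joint values and direction.
- fastener_left_slot (a point): On the turning axis of the left fastener, at the top of its slot, level with the panel's top face; 167 mm from the hinge line, 85 mm left of the panel's middle. The fastener is a steel disc 82 mm across let in flush with the panel; a straight slot 30 mm wide and 15 mm deep crosses its whole diameter (floor of the slot 15 mm below this point), walled at its ends by the round hole of the panel, 85 mm across. Axes turn with the disc: y along the slot, z out of the panel.
- fastener_right_slot (a point): The same point of the right fastener, 85 mm right of the panel's middle; same size and axes.
- brass_weight: Bystander: knobbed calibration weight, 19 mm wide, 32 mm tall, upright to the left of the junction box; loose. Origin: centre of its underside.
- screwdriver: Bystander: screwdriver with a yellow handle, 156 mm long, lying to the right of the junction box; loose. Origin: centre of its underside.
- tc_plug: Bystander: small yellow thermocouple plug, 37x23x10 mm, lying in front of the junction box; loose. Origin: centre of its underside.
- magnifier: Bystander: black loupe, 43 mm wide, 30 mm tall, standing in front of the junction box; loose. Origin: centre of its underside.
- tape_roll: Bystander: roll of black tape, 62 mm across, 19 mm tall, lying to the right of the junction box; loose. Origin: centre of its underside.
- pocket_torch: Bystander: black pocket torch, 106 mm long, 29 mm thick, lying to the left of the junction box; loose. Origin: centre of its underside.

How it is judged:
On the way, in this order (a step that is already met when the one before it is completed fails the run):
1. the panel lies shut (value of joint access_panel below 0.025 rad), for 0.2 s.
2. both fasteners are turned to their stops with the panel shut (value of joint access_panel below 0.025 rad and value of joint each of fastener_left, fastener_right above 1.46 rad), for 0.2 s.
At the end, for the whole second after the job is handed in: The panel is shut (within 0.025 rad) and both fasteners stand within 0.11 rad (6 degrees) of their clockwise stops (all of step 2); the robot touches nothing.
It fails at once if a fastener is turned while the panel is up (value of joint access_panel above 0.06 rad and value of joint any of fastener_left, fastener_right above 0.7 rad).
It fails at once if the panel is lifted further open (value of joint access_panel above 0.97 rad).
It fails at once if a bystander is moved or lifted (distance of any of brass_weight, screwdriver, tc_plug, magnifier, tape_roll, pocket_torch from where it was at the start of the episode above 0.02 m).
It also fails if it takes over 64 s, if anything falls off the work surface, if the arm or the gripper's body presses on something with over 40 N, if the wrist force passes 120 N, or if a joint passes its speed limit or range.

## Robot

A 6-joint arm with a two-finger parallel gripper is mounted at the origin on a cart in front of the work surface, level with it; the furniture and walls round the work are solid. World frame = base frame: x ahead of the robot, y to its left, z up, the work surface at z = 0. Lengths are in m, angles in rad, forces in N, time in s.
With the tool pointing down it reaches from about 0.225 to 0.875 m from the base axis. Payload 3.4 kg.
Tool frame: the origin (TCP) lies at the very end of the fingers, on their centre line; the grasp point (between the pads) lies 19 mm behind it; z points along the fingers, y is the direction in which the jaws open and shut (so a half turn about z gives the same grasp; the last joint's range is limited). The gripper opens to 85 mm and grips with 20 to 120 N. Pads are 22 mm wide; open, the fingers measure 114 mm over their backs; the gripper's body (76 mm by 85 mm) begins 54 mm behind the grasp point. The pads swing forward as they close: fully open they stand 13 mm farther back than shut.
Start: joints at [1.18, 0.276, 1.505, -0, 1.361, -0.121], TCP at [0.153, 0.554, 0.231] pointing down, gripper open.
Joint ranges: [-2.89, 2.89], [-0.75, 2.08], [0.22, 2.7], [-1.18, 4.32], [0.11, 2.71], [-2.7, 2.7]. Speed limits (rad/s): [2.57, 2.57, 3.14, 3.14, 3.14, 3.14].

## Interface

Orientations are given as a unit quaternion [w, x, y, z].
In Python, from station import r gives the robot as it stands. The module is installed in compiled form; this text tells all that it offers.
- The arm moves only by the tool arm_command, never from a script. Its argument "series" is a list of rows, each an object of numbers: "tx", "ty", "tz": the shift along the world's x, y, z in m; "wx", "wy", "wz": the turn, a rotation vector about the world's x, y, z in degrees; "gripper": the finger opening in m, from 0 to 0.0854. A call has 1 to 5 rows; each row is the pose to reach, as a shift and turn from the pose measured when the call began; what a row does not reach only later rows make up. A row lasts 1/12 s, in which the tool goes at most 41.7 mm and 7.16 degrees, less where a joint would pass 70% of its speed; a pose out of reach is approached as far as the arm can. A call with a gripper value outside its range is refused whole. The fingers move at their own pace and stop on an object; "newtons" is the grip in N (left out, the last holds). Time passes only in rows, so rows that repeat a pose let the fingers close. It gives the time, the measured TCP pose, the force and the opening at its end, in the units of the state.
- r.observe(): the state, without advancing time (a new reading comes with each control period).
- r.read_camera(name): name is "scene" or "top" or "wrist"; returns a dict with "img" (420x560x3 uint8, red, green, blue), "fov_y" (degrees; the focal length in pixels is half the picture's height over the tangent of half this angle, whatever the lens; pixels are square), "cx", "cy" (the principal point, pixels), "rvec" (rotation vector, rad) and "tvec" (3), from world to camera coordinates, as OpenCV has them. Camera axes: x right, y down, z forward; pixel columns grow to the right and rows downward; lengths in m; the calibration is good to about 2 mm. A picture is of the moment at which its call begins. There is no depth.
- r.hand_in(): hands the job in, once; it reports no verdict.
The state is a dict: "time_s": time; "joint_positions": joint angles; "joint_velocities": joint speeds; "effort": joint torques, N m; "ee_pos": TCP position; "orientation": TCP orientation; "ft_force": force on the tool from outside, world axes, zero at the start; "wrist_torque": the same for the moment, N m; "finger_gap": finger opening in m.
Only numpy, scipy, OpenCV 4.12 (cv2) and the standard library are available. Lean on these libraries where they do the work, as an engineer would, in place of code of your own. Each camera call takes 0.05 s, during which the arm holds its last target. There are 200 camera calls.

## Working session

There is one attempt and no reset: what is moved stays moved. The work goes in short steps, Python scripts to look and compute and a tool call to move; the robot and the scene stay as the last step left them, time stands still between calls to the robot, and variables do not carry over. Pictures are saved under pics/ and viewed, about 8 in all and at most 12, crops included, and the job is handed in when it is done.

Besides the shell and the picture viewer there is one more tool, called after "Emit:" by a JSON object that holds its "name" and its "arguments", one argument or row to a line. arm_command: Moves the arm, as the interface text tells. Its arguments: {"type":"object","properties":{"series":{"type":"array","items":{"type":"object","properties":{"tx":{"type":"number"},"ty":{"type":"number"},"tz":{"type":"number"},"wx":{"type":"number"},"wy":{"type":"number"},"wz":{"type":"number"},"gripper":{"type":"number"}}}},"newtons":{"type":"number"}},"required":["series"]}

```bash
mkdir -p pics; cat > h.py <<'E'
from station import r
import numpy as np, cv2
def cam(n,f=None):
    c=r.read_camera(n)
    if f: cv2.imwrite(f,c["img"][:,:,::-1])
    F=210/np.tan(np.radians(c["fov_y"])/2)
    K=np.array([[F,0,c["cx"]],[0,F,c["cy"]],[0,0,1.]])
    return c,K
E
python3 - <<'E'
from h import *
import pickle
d={}
for n in("scene","top"):
    c,K=cam(n,f"pics/{n}1.png"); d[n]=(K,c["rvec"],c["tvec"]); print(n,K.round(1).tolist(),c["rvec"],c["tvec"])
pickle.dump(d,open("cal.pkl","wb"))
print(r.observe())
E
```

```text
scene [[395.0, 0.0, 282.4], [0.0, 395.0, 207.4], [0.0, 0.0, 1.0]] [ 1.31791132 -1.85867358  1.08198829] [0.23261089 0.30915173 0.44184476]
top [[423.1, 0.0, 279.6], [0.0, 423.1, 211.9], [0.0, 0.0, 1.0]] [ 2.15162642 -2.18458365  0.15756002] [0.0355868  0.55204445 1.0797237 ]
{'time_s': 0.1, 'joint_positions': array([ 1.18001104e+00,  2.76530108e-01,  1.50600217e+00, -2.18959313e-05,
        1.36071454e+00, -1.20994396e-01]), 'joint_velocities': array([ 0.00060359, -0.00171856, -0.00170557,  0.00163029, -0.00034617,
        0.00193872]), 'effort': array([ 1.27618699e-03, -4.17701232e+01, -2.46404743e+01, -1.43198636e-04,
        5.87608825e-03,  1.29460381e-05]), 'ee_pos': array([0.15308233, 0.55375581, 0.2305289 ]), 'orientation': array([-1.98982427e-04,  1.34484388e-01,  9.90915367e-01, -8.02858571e-04]), 'ft_force': array([0.09884879, 0.61484039, 0.23298727]), 'wrist_torque': array([-0.0212988 , -0.03142793, -0.0051563 ]), 'finger_gap': 0.08551906292532041}
```

View pics/scene1.png

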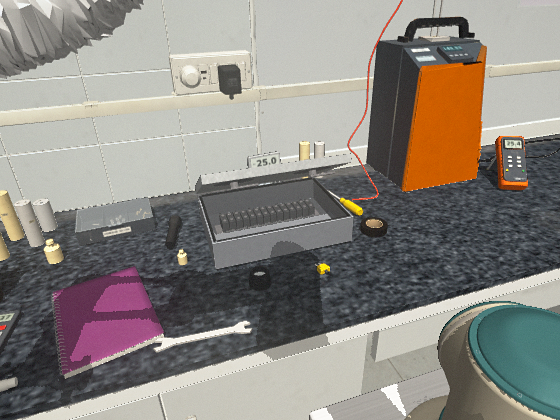

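View pics/top1.png

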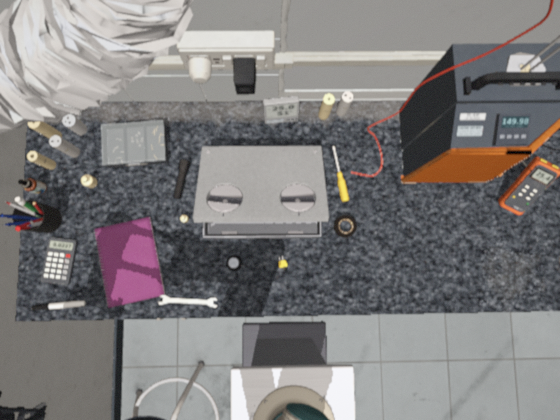

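The scene view shows the raised panel (195-350, 150-190) over the box. The top view shows the panel at (193-328, 146-222), with slots near (225,198) and (298,198). I'll enlarge both.

```bash
python3 - <<'E'
import cv2,numpy as np
a=cv2.imread("pics/scene1.png")[140:275,185:365]; b=cv2.imread("pics/top1.png")[135:250,180:340]
cv2.imwrite("pics/z1.png",cv2.resize(a,None,fx=4.4,fy=4.4,interpolation=2)); cv2.imwrite("pics/z2.png",cv2.resize(b,None,fx=5,fy=5,interpolation=2))
E
```

```text
(no output)
```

View pics/z1.png

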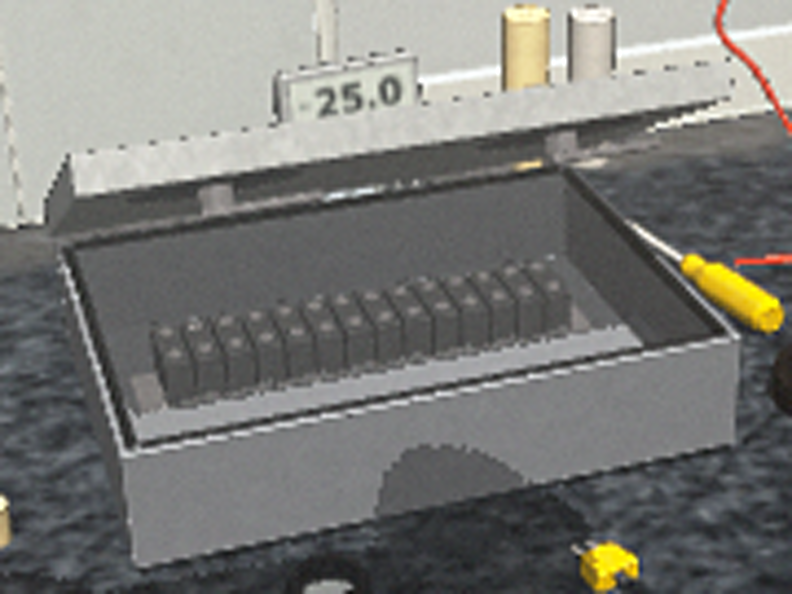

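View pics/z2.png

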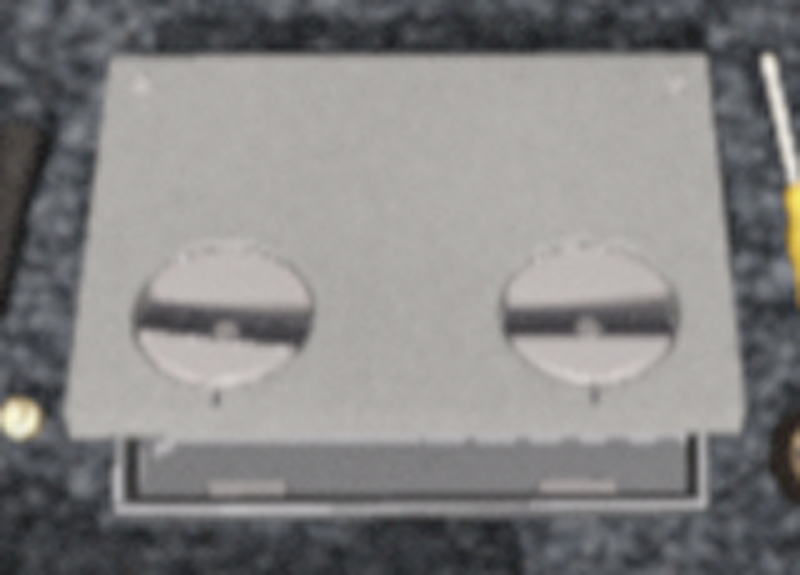

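The enlargements show the box rim and the panel's front face. Both slots lie roughly parallel to the front edge, the left one turned a few degrees. I'll fit the pose now.

```bash
cat > fit.py <<'E'
import numpy as np,cv2,pickle
from scipy.optimize import least_squares
d=pickle.load(open("cal.pkl","rb"))
def T(u,v): return (u/5+180-.4,v/5+135-.4)
def S(u,v): return (u/4.4+185-.4,v/4.4+140-.4)
# kind b: box xyz ; p: panel (dist from hinge, y, height)
O=[("top","b",(-.11,.15,.07),T(118,513)),("top","b",(-.11,-.15,.07),T(706,510)),
("top","p",(.224,.152,0),T(64,437)),("top","p",(.224,-.152,0),T(743,437)),
("top","p",(.224,.152,.018),T(70,409)),("top","p",(.224,-.152,.018),T(744,406)),
("top","p",(0,.152,.018),T(110,55)),("top","p",(0,-.152,.018),T(708,55)),
("top","p",(.167,.085,.018),T(224,316)),("top","p",(.167,-.085,.018),T(590,313)),
("scene","b",(-.11,.15,.07),S(122,452)),("scene","b",(-.11,-.15,.07),S(738,337)),
("scene","b",(-.11,.15,0),S(136,565)),("scene","b",(-.11,-.15,0),S(735,445)),
("scene","p",(.224,.152,.018),S(70,155)),("scene","p",(.224,.152,0),S(75,197)),
("scene","p",(.224,-.152,.018),S(733,62)),("scene","p",(.224,-.152,0),S(733,97))]
def world(k,q,p):
    x,y,w,t=p
    if k=="p": s,yy,h=q; q=(.112-s*np.cos(t)+h*np.sin(t),yy,.07+s*np.sin(t)+h*np.cos(t))
    c,s_=np.cos(w),np.sin(w)
    return np.array([x+c*q[0]-s_*q[1],y+s_*q[0]+c*q[1],q[2]])
def res(p):
    o=[]
    for n,k,q,uv in O:
        K,rv,tv=d[n]; o.append(cv2.projectPoints(world(k,q,p)[None],rv,tv,K,None)[0].ravel()-uv)
    return np.ravel(o)
if __name__=="__main__":
    f=least_squares(res,[.5,.05,0,.5],loss="soft_l1"); p=f.x
    print(p.round(4)); print(res(p).reshape(-1,2).round(1).tolist())
    for n,q in dict(front=(.212,0,.018),fl=(.167,.085,.018),fr=(.167,-.085,.018)).items():
        print(n,world("p",q,p).round(4),"shut",world("p",q,[*p[:3],0]).round(4))
E
python3 fit.py
```

```text
[ 0.5961  0.0717 -0.0091  0.5142]
[[-0.6, -0.3], [0.7, -0.4], [1.8, -0.1], [-0.2, -0.8], [-0.6, 0.8], [0.4, 0.7], [0.6, 0.3], [0.1, 0.1], [0.2, -0.7], [0.4, -0.4], [-0.8, -0.0], [1.0, -0.9], [-0.2, 3.5], [-0.3, 2.2], [-0.5, 0.1], [0.0, 0.2], [-1.0, -0.5], [0.5, 0.3]]
front [0.5323 0.0723 0.1899] shut [0.4961 0.0727 0.088 ]
fl [0.5723 0.157  0.1678] shut [0.5418 0.1572 0.088 ]
fr [ 0.5708 -0.013   0.1678] shut [ 0.5403 -0.0127  0.088 ]
```

Emit:
{"name": "arm_command", "arguments": {
  "series": [
    {"tx": 0.03, "ty": -0.02, "tz": 0.02, "gripper": 0},
    {"tx": 0.06, "ty": -0.05, "tz": 0.04, "wz": 3},
    {"tx": 0.09, "ty": -0.08, "tz": 0.05, "wz": 8},
    {"tx": 0.12, "ty": -0.11, "tz": 0.05, "wz": 12},
    {"tx": 0.15, "ty": -0.14, "tz": 0.05, "wz": 15}
  ],
  "newtons": 30
}}

```text
validation failed for argument at $.se...
```

Emit:
{"name": "arm_command", "arguments": {
  "series": [
    {"tx": 0.03, "ty": -0.02, "tz": 0.02, "wx": 0, "wy": 0, "wz": 0, "gripper": 0.0},
    {"tx": 0.06, "ty": -0.05, "tz": 0.04, "wx": 0, "wy": 0, "wz": 3, "gripper": 0.0},
    {"tx": 0.09, "ty": -0.08, "tz": 0.05, "wx": 0, "wy": 0, "wz": 8, "gripper": 0.0},
    {"tx": 0.12, "ty": -0.11, "tz": 0.05, "wx": 0, "wy": 0, "wz": 12, "gripper": 0.0},
    {"tx": 0.15, "ty": -0.14, "tz": 0.05, "wx": 0, "wy": 0, "wz": 15, "gripper": 0.0}
  ],
  "newtons": 30
}}

```text
time_s: 0.52
ee_pos: [0.2982, 0.4187, 0.2812]
orientation: [0.001, 0.002, 1.0, -0.0]
ft_force: [1.3, 0.0, 0.2]
finger_gap: 0.0258
```

Emit:
{"name": "arm_command", "arguments": {
  "series": [
    {"tx": 0.02, "ty": -0.03, "tz": 0, "wx": 0, "wy": 0, "wz": 0, "gripper": 0.0},
    {"tx": 0.042, "ty": -0.06, "tz": 0, "wx": 0, "wy": 0, "wz": 0, "gripper": 0.0},
    {"tx": 0.065, "ty": -0.09, "tz": 0, "wx": 0, "wy": 0, "wz": 0, "gripper": 0.0},
    {"tx": 0.087, "ty": -0.12, "tz": 0, "wx": 0, "wy": 0, "wz": 0, "gripper": 0.0},
    {"tx": 0.11, "ty": -0.15, "tz": 0, "wx": 0, "wy": 0, "wz": 0, "gripper": 0.0}
  ]
}}

```text
time_s: 0.93
ee_pos: [0.4086, 0.2669, 0.281]
orientation: [0.0, 0.002, 1.0, -0.0]
ft_force: [0.1, 0.8, 0.4]
finger_gap: -0.0
```

Emit:
{"name": "arm_command", "arguments": {
  "series": [
    {"tx": 0.025, "ty": -0.035, "tz": 0, "wx": 0, "wy": 0, "wz": 0, "gripper": 0.0},
    {"tx": 0.05, "ty": -0.075, "tz": 0, "wx": 0, "wy": 0, "wz": 0, "gripper": 0.0},
    {"tx": 0.075, "ty": -0.115, "tz": 0, "wx": 0, "wy": 0, "wz": 0, "gripper": 0.0},
    {"tx": 0.1, "ty": -0.155, "tz": 0, "wx": 0, "wy": 0, "wz": 0, "gripper": 0.0},
    {"tx": 0.125, "ty": -0.19, "tz": -0.01, "wx": 0, "wy": 0, "wz": 0, "gripper": 0.0}
  ]
}}

```text
time_s: 1.35
ee_pos: [0.5226, 0.0925, 0.2753]
orientation: [0.001, 0.002, 1.0, -0.0]
ft_force: [0.7, 0.7, 1.0]
finger_gap: -0.0003
```

Emit:
{"name": "arm_command", "arguments": {
  "series": [
    {"tx": 0.022, "ty": -0.02, "tz": 0.0, "wx": 0, "wy": 0, "wz": 0, "gripper": 0.0},
    {"tx": 0.022, "ty": -0.02, "tz": -0.025, "wx": 0, "wy": 0, "wz": 0, "gripper": 0.0},
    {"tx": 0.022, "ty": -0.02, "tz": -0.05, "wx": 0, "wy": 0, "wz": 0, "gripper": 0.0},
    {"tx": 0.022, "ty": -0.02, "tz": -0.07, "wx": 0, "wy": 0, "wz": 0, "gripper": 0.0},
    {"tx": 0.022, "ty": -0.02, "tz": -0.08, "wx": 0, "wy": 0, "wz": 0, "gripper": 0.0}
  ]
}}

```text
time_s: 1.77
ee_pos: [0.5427, 0.072, 0.192]
orientation: [-0.002, 0.002, 1.0, -0.0]
ft_force: [-0.3, 0.4, 0.0]
finger_gap: 0.0
```

Emit:
{"name": "arm_command", "arguments": {
  "series": [
    {"tx": 0, "ty": 0, "tz": -0.005, "wx": 0, "wy": 0, "wz": 0, "gripper": 0.0},
    {"tx": 0, "ty": 0, "tz": -0.01, "wx": 0, "wy": 0, "wz": 0, "gripper": 0.0},
    {"tx": 0, "ty": 0, "tz": -0.016, "wx": 0, "wy": 0, "wz": 0, "gripper": 0.0},
    {"tx": 0, "ty": 0, "tz": -0.022, "wx": 0, "wy": 0, "wz": 0, "gripper": 0.0},
    {"tx": 0, "ty": 0, "tz": -0.03, "wx": 0, "wy": 0, "wz": 0, "gripper": 0.0}
  ]
}}

```text
time_s: 2.18
ee_pos: [0.5436, 0.0722, 0.1628]
orientation: [-0.0, 0.002, 1.0, -0.0]
ft_force: [-0.5, -0.3, 2.1]
finger_gap: 0.0001
```

Contact is gentle (about 2 N). I'll keep pushing down while moving slightly forward, towards the front edge.

Emit:
{"name": "arm_command", "arguments": {
  "series": [
    {"tx": -0.002, "ty": 0, "tz": -0.01, "wx": 0, "wy": 0, "wz": 0, "gripper": 0.0},
    {"tx": -0.005, "ty": 0, "tz": -0.02, "wx": 0, "wy": 0, "wz": 0, "gripper": 0.0},
    {"tx": -0.008, "ty": 0, "tz": -0.03, "wx": 0, "wy": 0, "wz": 0, "gripper": 0.0},
    {"tx": -0.011, "ty": 0, "tz": -0.04, "wx": 0, "wy": 0, "wz": 0, "gripper": 0.0},
    {"tx": -0.014, "ty": 0, "tz": -0.05, "wx": 0, "wy": 0, "wz": 0, "gripper": 0.0}
  ]
}}

```text
time_s: 2.6
ee_pos: [0.5299, 0.0724, 0.1125]
orientation: [0.0, 0.002, 1.0, -0.0]
ft_force: [-0.2, -0.5, 1.3]
finger_gap: -0.0
```

Emit:
{"name": "arm_command", "arguments": {
  "series": [
    {"tx": -0.002, "ty": 0, "tz": -0.006, "wx": 0, "wy": 0, "wz": 0, "gripper": 0.0},
    {"tx": -0.004, "ty": 0, "tz": -0.011, "wx": 0, "wy": 0, "wz": 0, "gripper": 0.0},
    {"tx": -0.006, "ty": 0, "tz": -0.016, "wx": 0, "wy": 0, "wz": 0, "gripper": 0.0},
    {"tx": -0.008, "ty": 0, "tz": -0.02, "wx": 0, "wy": 0, "wz": 0, "gripper": 0.0},
    {"tx": -0.008, "ty": 0, "tz": -0.022, "wx": 0, "wy": 0, "wz": 0, "gripper": 0.0}
  ]
}}

```text
time_s: 3.02
ee_pos: [0.5212, 0.0724, 0.0901]
orientation: [0.0, 0.002, 1.0, -0.0]
ft_force: [-1.2, -0.5, 1.4]
finger_gap: 0.0005
```

Emit:
{"name": "arm_command", "arguments": {
  "series": [
    {"tx": 0, "ty": 0, "tz": -0.001, "wx": 0, "wy": 0, "wz": 0, "gripper": 0.0},
    {"tx": 0, "ty": 0, "tz": -0.002, "wx": 0, "wy": 0, "wz": 0, "gripper": 0.0},
    {"tx": 0, "ty": 0, "tz": -0.003, "wx": 0, "wy": 0, "wz": 0, "gripper": 0.0},
    {"tx": 0, "ty": 0, "tz": -0.003, "wx": 0, "wy": 0, "wz": 0, "gripper": 0.0}
  ]
}}

```text
time_s: 3.35
ee_pos: [0.521, 0.0724, 0.088]
orientation: [-0.0, 0.002, 1.0, -0.0]
ft_force: [-2.3, 0.1, 5.6]
finger_gap: -0.0002
```

Emit:
{"name": "arm_command", "arguments": {
  "series": [
    {"tx": 0, "ty": 0, "tz": -0.001, "wx": 0, "wy": 0, "wz": 0, "gripper": 0.0},
    {"tx": 0, "ty": 0, "tz": -0.002, "wx": 0, "wy": 0, "wz": 0, "gripper": 0.0},
    {"tx": 0, "ty": 0, "tz": -0.003, "wx": 0, "wy": 0, "wz": 0, "gripper": 0.0},
    {"tx": 0, "ty": 0, "tz": -0.003, "wx": 0, "wy": 0, "wz": 0, "gripper": 0.0}
  ]
}}

```text
time_s: 3.68
ee_pos: [0.5211, 0.0724, 0.0878]
orientation: [0.0, 0.002, 1.0, -0.0]
ft_force: [-5.7, -1.4, 19.2]
finger_gap: -0.0003
```

Emit:
{"name": "arm_command", "arguments": {
  "series": [
    {"tx": 0, "ty": 0, "tz": 0.02, "wx": 0, "wy": 0, "wz": 0, "gripper": 0.04},
    {"tx": 0, "ty": 0, "tz": 0.04, "wx": 0, "wy": 0, "wz": 0, "gripper": 0.04},
    {"tx": 0.005, "ty": 0.025, "tz": 0.06, "wx": 0, "wy": 0, "wz": 0, "gripper": 0.04},
    {"tx": 0.0, "ty": 0.03, "tz": 0.09, "wx": 0, "wy": 0, "wz": 0, "gripper": 0.04},
    {"tx": -0.06, "ty": 0.03, "tz": 0.12, "wx": 0, "wy": 0, "wz": 0, "gripper": 0.04}
  ]
}}

```text
time_s: 4.1
ee_pos: [0.4908, 0.1036, 0.1992]
orientation: [0.006, 0.002, 1.0, 0.0]
ft_force: [1.4, -0.0, -0.0]
finger_gap: 0.04
```

```bash
python3 - <<'E'
from h import *
c,K=cam("top")
cv2.imwrite("pics/t2.png",cv2.resize(c["img"][130:255,180:340,::-1],None,fx=4.8,fy=4.8,interpolation=2))
E
```

```text
(no output)
```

View pics/t2.png

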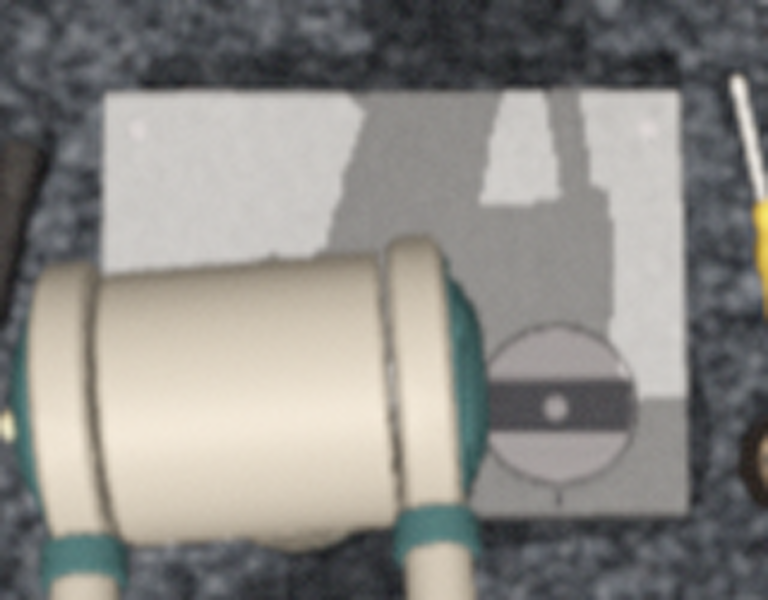

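The panel is shut, and the right slot is centred at (558,407) in the crop. Next I'll check that against the fit and get a wrist view.

```bash
cat >> h.py <<'E'
def back(uv,K,rv,tv,z):
    R=cv2.Rodrigues(np.array(rv))[0]; o=-R.T@tv; v=R.T@np.linalg.inv(K)@[*uv,1]
    return o+v*(z-o[2])/v[2]
E
python3 - <<'E'
from h import *
import pickle
d=pickle.load(open("cal.pkl","rb"))
print(back((558/4.8+179.6,407/4.8+129.6),*d["top"],.088))
for u,v in((104,92),(682,92),(688,515)): print(back((u/4.8+179.6,v/4.8+129.6),*d["top"],.088))
c,K=cam("wrist","pics/w1.png"); pickle.dump((K,c["rvec"],c["tvec"]),open("w.pkl","wb"))
for p in((.5418,.1572,.088),(.5403,-.0127,.088)): print(cv2.projectPoints(np.array([p]),c["rvec"],c["tvec"],K,None)[0].ravel())
E
```

```text
[ 0.53902002 -0.01219717  0.088     ]
[0.71013855 0.22463014 0.088     ]
[ 0.70688344 -0.08184676  0.088     ]
[ 0.48168512 -0.07848716  0.088     ]
[342.51737536 271.68369867]
[144.43560555 270.43148717]
```

View pics/w1.png

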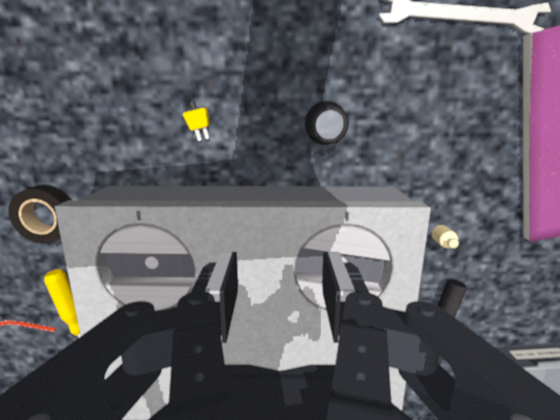

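```bash
python3 - <<'E'
import cv2
a=cv2.imread("pics/w1.png")[205:325,80:410]
cv2.imwrite("pics/w1z.png",cv2.resize(a,None,fx=2.4,fy=2.4,interpolation=2))
b=cv2.imread("pics/w1.png")[210:320,280:410]
cv2.imwrite("pics/w1y.png",cv2.resize(b,None,fx=5,fy=5,interpolation=2))
E
```

```text
(no output)
```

View pics/w1y.png

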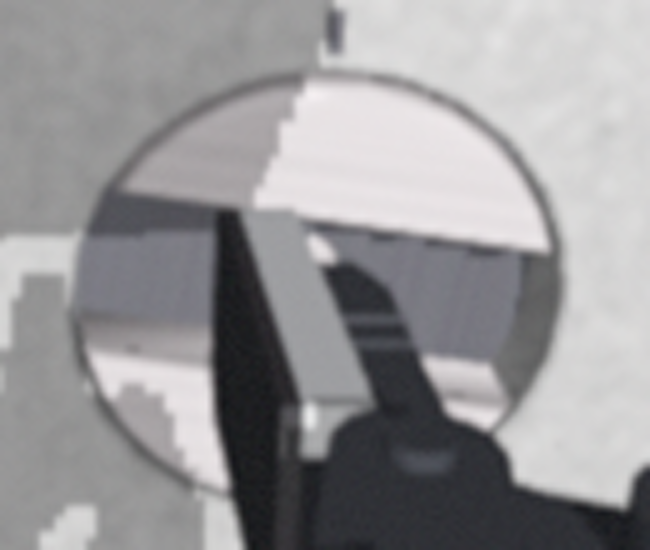

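The left disc is centred at about (343,266) in the wrist image, its slot turned about 8° clockwise. The right slot is at about 0°. Next I move above the left slot.

Emit:
{"name": "arm_command", "arguments": {
  "series": [
    {"tx": 0.02, "ty": 0.02, "tz": -0.01, "wx": 0, "wy": 0, "wz": -3, "gripper": 0.04},
    {"tx": 0.04, "ty": 0.04, "tz": -0.03, "wx": 0, "wy": 0, "wz": -6, "gripper": 0.04},
    {"tx": 0.048, "ty": 0.054, "tz": -0.06, "wx": 0, "wy": 0, "wz": -8, "gripper": 0.04},
    {"tx": 0.048, "ty": 0.054, "tz": -0.085, "wx": 0, "wy": 0, "wz": -8, "gripper": 0.04},
    {"tx": 0.048, "ty": 0.054, "tz": -0.09, "wx": 0, "wy": 0, "wz": -8, "gripper": 0.04}
  ]
}}

```text
time_s: 4.62
ee_pos: [0.5264, 0.1571, 0.1051]
orientation: [-0.003, 0.071, 0.998, -0.001]
ft_force: [-1.1, 0.5, -0.7]
finger_gap: 0.0403
```

```bash
python3 - <<'E'
from h import *
c,K=cam("wrist","pics/w2.png"); print(r.observe()["ee_pos"])
cv2.imwrite("pics/w2z.png",cv2.resize(c["img"][180:420,140:420,::-1],None,fx=2.4,fy=2.4,interpolation=2))
E
```

```text
[0.52654845 0.15673846 0.10595711]
```

View pics/w2z.png

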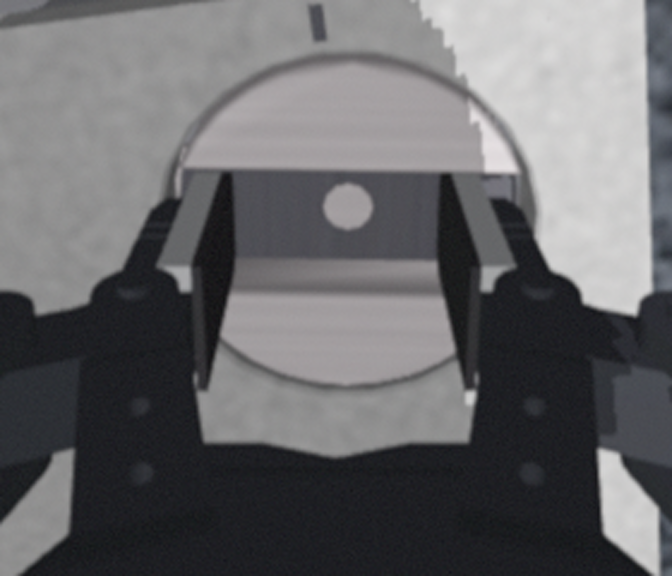

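The jaws are parallel to the slot. The disc centre is at about (286,271) full-frame, so the TCP still has to go +x and slightly +y.

```bash
python3 - <<'E'
from h import *
c,K=cam("wrist")
print(r.observe()["ee_pos"])
for uv,z in(((286,270.5),.088),((285,265.5),.074)): print(back(uv,K,c["rvec"],c["tvec"],z))
E
```

```text
[0.52781213 0.15668655 0.10798872]
[0.53719501 0.15845134 0.088     ]
[0.5411913  0.15754464 0.074     ]
```

Emit:
{"name": "arm_command", "arguments": {
  "series": [
    {"tx": 0.006, "ty": 0.001, "tz": 0, "wx": 0, "wy": 0, "wz": 0, "gripper": 0.04},
    {"tx": 0.0115, "ty": 0.0015, "tz": 0, "wx": 0, "wy": 0, "wz": 0, "gripper": 0.04},
    {"tx": 0.0115, "ty": 0.0015, "tz": -0.007, "wx": 0, "wy": 0, "wz": 0, "gripper": 0.04},
    {"tx": 0.0115, "ty": 0.0015, "tz": -0.013, "wx": 0, "wy": 0, "wz": 0, "gripper": 0.04},
    {"tx": 0.0115, "ty": 0.0015, "tz": -0.019, "wx": 0, "wy": 0, "wz": 0, "gripper": 0.04}
  ]
}}

```text
time_s: 5.13
ee_pos: [0.5396, 0.158, 0.089]
orientation: [-0.0, 0.071, 0.997, -0.001]
ft_force: [0.1, -0.6, 0.1]
finger_gap: 0.04
```

Emit:
{"name": "arm_command", "arguments": {
  "series": [
    {"tx": 0, "ty": 0, "tz": -0.003, "wx": 0, "wy": 0, "wz": 0, "gripper": 0.04},
    {"tx": 0, "ty": 0, "tz": -0.006, "wx": 0, "wy": 0, "wz": 0, "gripper": 0.04},
    {"tx": 0, "ty": 0, "tz": -0.009, "wx": 0, "wy": 0, "wz": 0, "gripper": 0.04},
    {"tx": 0, "ty": 0, "tz": -0.009, "wx": 0, "wy": 0, "wz": 0, "gripper": 0.04}
  ]
}}

```text
time_s: 5.47
ee_pos: [0.5391, 0.1579, 0.0794]
orientation: [-0.001, 0.071, 0.997, -0.001]
ft_force: [-0.1, 0.0, 0.6]
finger_gap: 0.0399
```

Emit:
{"name": "arm_command", "arguments": {
  "series": [
    {"tx": 0, "ty": 0, "tz": -0.002, "wx": 0, "wy": 0, "wz": 0, "gripper": 0.04},
    {"tx": 0, "ty": 0, "tz": -0.004, "wx": 0, "wy": 0, "wz": 0, "gripper": 0.04},
    {"tx": 0, "ty": 0, "tz": -0.004, "wx": 0, "wy": 0, "wz": -3, "gripper": 0.04},
    {"tx": 0, "ty": 0, "tz": -0.004, "wx": 0, "wy": 0, "wz": -6, "gripper": 0.04},
    {"tx": 0, "ty": 0, "tz": -0.004, "wx": 0, "wy": 0, "wz": -10, "gripper": 0.04}
  ]
}}

```text
time_s: 5.88
ee_pos: [0.5404, 0.1575, 0.0755]
orientation: [0.0, 0.159, 0.987, -0.001]
ft_force: [1.5, -0.3, -0.4]
finger_gap: 0.0397
```

```bash
python3 -c "
from h import *
o=r.observe();print(o['ee_pos'],o['ft_force'],o['wrist_torque'],o['joint_positions'])"
```

```text
[0.54035907 0.15746308 0.07552478] [ 1.54677186 -0.27468113 -0.41494335] [-0.28938736 -0.36703069  0.10830249] [ 0.16131014  0.38770337  1.75822872 -0.0025146   0.99547094 -1.089115  ]
```

Engaged: the wrist torque of about 0.1 N m matches the fastener friction. I'll keep turning.

Emit:
{"name": "arm_command", "arguments": {
  "series": [
    {"tx": 0, "ty": 0, "tz": 0, "wx": 0, "wy": 0, "wz": -6, "gripper": 0.04},
    {"tx": 0, "ty": 0, "tz": 0, "wx": 0, "wy": 0, "wz": -12, "gripper": 0.04},
    {"tx": 0, "ty": 0, "tz": 0, "wx": 0, "wy": 0, "wz": -18, "gripper": 0.04},
    {"tx": 0, "ty": 0, "tz": 0, "wx": 0, "wy": 0, "wz": -24, "gripper": 0.04},
    {"tx": 0, "ty": 0, "tz": 0, "wx": 0, "wy": 0, "wz": -30, "gripper": 0.04}
  ]
}}

```text
time_s: 6.3
ee_pos: [0.5409, 0.1572, 0.0757]
orientation: [0.001, 0.411, 0.912, -0.001]
ft_force: [1.3, -1.2, 0.0]
finger_gap: 0.0402
```

Emit:
{"name": "arm_command", "arguments": {
  "series": [
    {"tx": 0, "ty": 0, "tz": 0, "wx": 0, "wy": 0, "wz": -6, "gripper": 0.04},
    {"tx": 0, "ty": 0, "tz": 0, "wx": 0, "wy": 0, "wz": -12, "gripper": 0.04},
    {"tx": 0, "ty": 0, "tz": 0, "wx": 0, "wy": 0, "wz": -18, "gripper": 0.04},
    {"tx": 0, "ty": 0, "tz": 0, "wx": 0, "wy": 0, "wz": -24, "gripper": 0.04},
    {"tx": 0, "ty": 0, "tz": 0, "wx": 0, "wy": 0, "wz": -30, "gripper": 0.04}
  ]
}}

```text
time_s: 6.72
ee_pos: [0.5408, 0.1575, 0.0756]
orientation: [0.0, 0.635, 0.773, -0.001]
ft_force: [0.6, 1.0, -0.2]
finger_gap: 0.04
```

```bash
python3 -c "
from h import *
o=r.observe();print(o['ee_pos'],o['ft_force'],o['wrist_torque'],o['joint_positions'])"
```

```text
[0.54075762 0.15751043 0.07560607] [ 0.63365321  0.95932592 -0.19130144] [0.16368414 0.07198615 0.15166356] [ 0.1611733   0.38879192  1.75607794 -0.00231715  0.99801396 -0.03261926]
```

Emit:
{"name": "arm_command", "arguments": {
  "series": [
    {"tx": 0, "ty": 0, "tz": 0, "wx": 0, "wy": 0, "wz": -4, "gripper": 0.04},
    {"tx": 0, "ty": 0, "tz": 0, "wx": 0, "wy": 0, "wz": -8, "gripper": 0.04},
    {"tx": 0, "ty": 0, "tz": 0, "wx": 0, "wy": 0, "wz": -12, "gripper": 0.04},
    {"tx": 0, "ty": 0, "tz": 0, "wx": 0, "wy": 0, "wz": -15, "gripper": 0.04},
    {"tx": 0, "ty": 0, "tz": 0, "wx": 0, "wy": 0, "wz": -17, "gripper": 0.04}
  ]
}}

```text
time_s: 7.13
ee_pos: [0.5407, 0.1577, 0.0756]
orientation: [-0.0, 0.743, 0.669, -0.001]
ft_force: [-0.9, 0.9, -0.1]
finger_gap: 0.04
```

```bash
python3 -c "
from h import *
o=r.observe();print(o['ee_pos'],o['orientation'],o['ft_force'],o['wrist_torque'])"
```

```text
[0.54065882 0.15771415 0.07558848] [-1.64102261e-05  7.42853116e-01  6.69453555e-01 -1.08844898e-03] [-0.89560863  0.89688454 -0.06578177] [0.10130167 0.00562807 0.11824032]
```

Emit:
{"name": "arm_command", "arguments": {
  "series": [
    {"tx": 0, "ty": 0, "tz": 0, "wx": 0, "wy": 0, "wz": -1.5, "gripper": 0.04},
    {"tx": 0, "ty": 0, "tz": 0, "wx": 0, "wy": 0, "wz": -3, "gripper": 0.04},
    {"tx": 0, "ty": 0, "tz": 0, "wx": 0, "wy": 0, "wz": -4, "gripper": 0.04},
    {"tx": 0, "ty": 0, "tz": 0, "wx": 0, "wy": 0, "wz": -4, "gripper": 0.04}
  ]
}}

```text
time_s: 7.47
ee_pos: [0.5407, 0.1578, 0.0756]
orientation: [-0.0, 0.766, 0.643, -0.001]
ft_force: [-0.3, -0.1, -1.0]
finger_gap: 0.04
```

```bash
python3 -c "
from h import *
o=r.observe();print(o['ee_pos'],o['orientation'],o['ft_force'],o['wrist_torque'])"
```

```text
[0.5406875  0.1578157  0.07562896] [-1.53201372e-05  7.65712501e-01  6.43182241e-01 -9.85029366e-04] [-0.31179462 -0.09020764 -1.03790787] [ 0.04993088 -0.04501453  0.12008257]
```

Emit:
{"name": "arm_command", "arguments": {
  "series": [
    {"tx": 0, "ty": 0, "tz": 0, "wx": 0, "wy": 0, "wz": -1.5, "gripper": 0.04},
    {"tx": 0, "ty": 0, "tz": 0, "wx": 0, "wy": 0, "wz": -3, "gripper": 0.04},
    {"tx": 0, "ty": 0, "tz": 0, "wx": 0, "wy": 0, "wz": -4, "gripper": 0.04},
    {"tx": 0, "ty": 0, "tz": 0, "wx": 0, "wy": 0, "wz": -4, "gripper": 0.04}
  ]
}}

```text
time_s: 7.8
ee_pos: [0.5407, 0.1578, 0.0757]
orientation: [0.001, 0.786, 0.618, -0.001]
ft_force: [0.2, 1.5, 0.9]
finger_gap: 0.0402
```

```bash
python3 -c "
from h import *
o=r.observe();print(o['ee_pos'],o['orientation'],o['ft_force'],o['wrist_torque'])"
```

```text
[0.54072244 0.1578307  0.07568846] [ 6.00123030e-04  7.85837012e-01  6.18432157e-01 -1.22347464e-03] [0.18180601 1.4627999  0.89795745] [0.24753884 0.04937309 2.49782714]
```

The torque jumped to 2.5 N m, so the stop is reached. I'll relieve the pressure, lift out, and move to the right fastener.

Emit:
{"name": "arm_command", "arguments": {
  "series": [
    {"tx": 0, "ty": 0, "tz": 0, "wx": 0, "wy": 0, "wz": 4, "gripper": 0.04},
    {"tx": 0, "ty": 0, "tz": 0, "wx": 0, "wy": 0, "wz": 8, "gripper": 0.04},
    {"tx": 0, "ty": 0, "tz": 0.02, "wx": 0, "wy": 0, "wz": 8, "gripper": 0.04},
    {"tx": 0, "ty": 0, "tz": 0.05, "wx": 0, "wy": 0, "wz": 10, "gripper": 0.04},
    {"tx": 0, "ty": -0.02, "tz": 0.07, "wx": 0, "wy": 0, "wz": 16, "gripper": 0.04}
  ]
}}

```text
time_s: 8.22
ee_pos: [0.5414, 0.1403, 0.1473]
orientation: [0.0, 0.691, 0.722, 0.001]
ft_force: [0.9, -0.2, 0.5]
finger_gap: 0.0397
```

Emit:
{"name": "arm_command", "arguments": {
  "series": [
    {"tx": -0.01, "ty": -0.03, "tz": 0, "wx": 0, "wy": 0, "wz": 7, "gripper": 0.04},
    {"tx": -0.02, "ty": -0.06, "tz": 0, "wx": 0, "wy": 0, "wz": 14, "gripper": 0.04},
    {"tx": -0.02, "ty": -0.09, "tz": 0, "wx": 0, "wy": 0, "wz": 21, "gripper": 0.04},
    {"tx": -0.02, "ty": -0.12, "tz": 0, "wx": 0, "wy": 0, "wz": 28, "gripper": 0.04},
    {"tx": -0.02, "ty": -0.14, "tz": 0, "wx": 0, "wy": 0, "wz": 35, "gripper": 0.04}
  ]
}}

```text
time_s: 8.63
ee_pos: [0.5212, -0.0021, 0.1475]
orientation: [0.0, 0.441, 0.897, 0.001]
ft_force: [-0.5, 0.3, 0.5]
finger_gap: 0.04
```

Emit:
{"name": "arm_command", "arguments": {
  "series": [
    {"tx": 0, "ty": 0, "tz": 0, "wx": 0, "wy": 0, "wz": 7, "gripper": 0.04},
    {"tx": 0, "ty": 0, "tz": 0, "wx": 0, "wy": 0, "wz": 14, "gripper": 0.04},
    {"tx": 0, "ty": 0, "tz": 0, "wx": 0, "wy": 0, "wz": 21, "gripper": 0.04},
    {"tx": 0, "ty": 0, "tz": 0, "wx": 0, "wy": 0, "wz": 28, "gripper": 0.04},
    {"tx": 0, "ty": 0, "tz": 0, "wx": 0, "wy": 0, "wz": 35, "gripper": 0.04}
  ]
}}

```text
time_s: 9.05
ee_pos: [0.5212, -0.0022, 0.1476]
orientation: [0.0, 0.15, 0.989, 0.001]
ft_force: [-0.3, 0.1, 0.3]
finger_gap: 0.0401
```

Emit:
{"name": "arm_command", "arguments": {
  "series": [
    {"tx": 0.005, "ty": -0.004, "tz": 0, "wx": 0, "wy": 0, "wz": 6, "gripper": 0.04},
    {"tx": 0.012, "ty": -0.008, "tz": -0.01, "wx": 0, "wy": 0, "wz": 12, "gripper": 0.04},
    {"tx": 0.017, "ty": -0.0095, "tz": -0.025, "wx": 0, "wy": 0, "wz": 16.5, "gripper": 0.04},
    {"tx": 0.017, "ty": -0.0095, "tz": -0.038, "wx": 0, "wy": 0, "wz": 16.5, "gripper": 0.04},
    {"tx": 0.017, "ty": -0.0095, "tz": -0.04, "wx": 0, "wy": 0, "wz": 16.5, "gripper": 0.04}
  ]
}}

```text
time_s: 9.47
ee_pos: [0.5368, -0.0117, 0.1055]
orientation: [-0.002, 0.008, 1.0, 0.002]
ft_force: [-0.3, 0.0, 0.2]
finger_gap: 0.04
```

```bash
python3 - <<'E'
from h import *
c,K=cam("wrist"); print(r.observe()["ee_pos"],K[0,2])
cv2.imwrite("pics/w3.png",cv2.resize(c["img"][150:420,140:500,::-1],None,fx=2.2,fy=2.2,interpolation=2))
E
```

```text
[ 0.53689069 -0.01164062  0.10605469] 279.609156171253
```

View pics/w3.png

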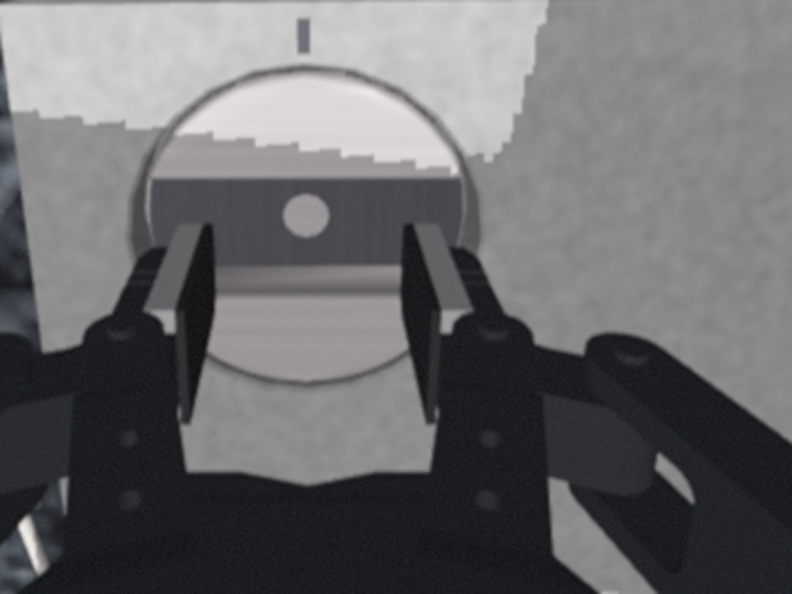

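The right slot is horizontal and centred in the view at (306,222). I'll go down into it.

Emit:
{"name": "arm_command", "arguments": {
  "series": [
    {"tx": 0.0022, "ty": 0, "tz": -0.006, "wx": 0, "wy": 0, "wz": 0, "gripper": 0.04},
    {"tx": 0.0022, "ty": 0, "tz": -0.012, "wx": 0, "wy": 0, "wz": 0, "gripper": 0.04},
    {"tx": 0.0022, "ty": 0, "tz": -0.019, "wx": 0, "wy": 0, "wz": 0, "gripper": 0.04},
    {"tx": 0.0022, "ty": 0, "tz": -0.025, "wx": 0, "wy": 0, "wz": 0, "gripper": 0.04},
    {"tx": 0.0022, "ty": 0, "tz": -0.0305, "wx": 0, "wy": 0, "wz": 0, "gripper": 0.04}
  ]
}}

```text
time_s: 9.93
ee_pos: [0.5389, -0.0116, 0.075]
orientation: [-0.002, 0.008, 1.0, 0.002]
ft_force: [-0.6, 1.0, -0.3]
finger_gap: 0.0398
```

Emit:
{"name": "arm_command", "arguments": {
  "series": [
    {"tx": 0, "ty": 0, "tz": 0, "wx": 0, "wy": 0, "wz": -3, "gripper": 0.04},
    {"tx": 0, "ty": 0, "tz": 0, "wx": 0, "wy": 0, "wz": -6, "gripper": 0.04},
    {"tx": 0, "ty": 0, "tz": 0, "wx": 0, "wy": 0, "wz": -10, "gripper": 0.04},
    {"tx": 0, "ty": 0, "tz": 0, "wx": 0, "wy": 0, "wz": -15, "gripper": 0.04},
    {"tx": 0, "ty": 0, "tz": 0, "wx": 0, "wy": 0, "wz": -20, "gripper": 0.04}
  ]
}}

```text
time_s: 10.35
ee_pos: [0.5404, -0.0119, 0.0749]
orientation: [0.0, 0.184, 0.983, 0.002]
ft_force: [2.7, -0.1, -2.2]
finger_gap: 0.04
```

```bash
cat > o.py <<'E'
from h import *
o=r.observe();q=o['orientation'];print(o['ee_pos'],"yaw",90-np.degrees(2*np.arctan2(q[1],q[2])),o['ft_force'],o['wrist_torque'])
E
python3 o.py
```

```text
[ 0.54040331 -0.01192087  0.07486813] yaw 68.82188048224985 [ 2.70922498 -0.10438965 -2.15882753] [-0.11170272 -0.41311518  0.04525624]
```

Emit:
{"name": "arm_command", "arguments": {
  "series": [
    {"tx": 0, "ty": 0, "tz": 0, "wx": 0, "wy": 0, "wz": -6, "gripper": 0.04},
    {"tx": 0, "ty": 0, "tz": 0, "wx": 0, "wy": 0, "wz": -12, "gripper": 0.04},
    {"tx": 0, "ty": 0, "tz": 0, "wx": 0, "wy": 0, "wz": -18, "gripper": 0.04},
    {"tx": 0, "ty": 0, "tz": 0, "wx": 0, "wy": 0, "wz": -24, "gripper": 0.04},
    {"tx": 0, "ty": 0, "tz": 0, "wx": 0, "wy": 0, "wz": -30, "gripper": 0.04}
  ]
}}

```text
time_s: 10.77
ee_pos: [0.5406, -0.012, 0.0747]
orientation: [0.001, 0.434, 0.901, 0.002]
ft_force: [1.1, -0.5, -0.2]
finger_gap: 0.0399
```

Emit:
{"name": "arm_command", "arguments": {
  "series": [
    {"tx": 0, "ty": 0, "tz": 0, "wx": 0, "wy": 0, "wz": -6, "gripper": 0.04},
    {"tx": 0, "ty": 0, "tz": 0, "wx": 0, "wy": 0, "wz": -12, "gripper": 0.04},
    {"tx": 0, "ty": 0, "tz": 0, "wx": 0, "wy": 0, "wz": -18, "gripper": 0.04},
    {"tx": 0, "ty": 0, "tz": 0, "wx": 0, "wy": 0, "wz": -24, "gripper": 0.04},
    {"tx": 0, "ty": 0, "tz": 0, "wx": 0, "wy": 0, "wz": -30, "gripper": 0.04}
  ]
}}

```text
time_s: 11.18
ee_pos: [0.5407, -0.0121, 0.0747]
orientation: [0.002, 0.654, 0.756, 0.002]
ft_force: [0.5, -0.9, 1.3]
finger_gap: 0.0403
```

```bash
python3 o.py
```

```text
[ 0.54068313 -0.01207779  0.07466817] yaw 8.262313693320479 [ 0.46210796 -0.89196286  1.28813552] [-0.05639788  0.04562081  0.10678392]
```

Emit:
{"name": "arm_command", "arguments": {
  "series": [
    {"tx": 0, "ty": 0, "tz": 0, "wx": 0, "wy": 0, "wz": -4, "gripper": 0.04},
    {"tx": 0, "ty": 0, "tz": 0, "wx": 0, "wy": 0, "wz": -8, "gripper": 0.04},
    {"tx": 0, "ty": 0, "tz": 0, "wx": 0, "wy": 0, "wz": -12, "gripper": 0.04},
    {"tx": 0, "ty": 0, "tz": 0, "wx": 0, "wy": 0, "wz": -15, "gripper": 0.04},
    {"tx": 0, "ty": 0, "tz": 0, "wx": 0, "wy": 0, "wz": -18, "gripper": 0.04}
  ]
}}

```text
time_s: 11.6
ee_pos: [0.5407, -0.0122, 0.0746]
orientation: [0.002, 0.765, 0.644, 0.001]
ft_force: [-0.3, -0.1, 1.3]
finger_gap: 0.04
```

Emit:
{"name": "arm_command", "arguments": {
  "series": [
    {"tx": 0, "ty": 0, "tz": 0, "wx": 0, "wy": 0, "wz": -1.5, "gripper": 0.04},
    {"tx": 0, "ty": 0, "tz": 0, "wx": 0, "wy": 0, "wz": -3, "gripper": 0.04},
    {"tx": 0, "ty": 0, "tz": 0, "wx": 0, "wy": 0, "wz": -4, "gripper": 0.04},
    {"tx": 0, "ty": 0, "tz": 0, "wx": 0, "wy": 0, "wz": -4, "gripper": 0.04}
  ]
}}

```text
time_s: 11.93
ee_pos: [0.5406, -0.0122, 0.0747]
orientation: [0.003, 0.785, 0.619, 0.001]
ft_force: [1.0, 1.6, 1.4]
finger_gap: 0.0401
```

```bash
python3 o.py
```

```text
[ 0.54064896 -0.0122093   0.07472803] yaw -13.519996015751161 [1.0476989  1.56679978 1.3949843 ] [0.20894212 0.0900672  2.58937408]
```

The right fastener is at its stop (2.6 N m). I'll back off, lift clear and check both.

Emit:
{"name": "arm_command", "arguments": {
  "series": [
    {"tx": 0, "ty": 0, "tz": 0, "wx": 0, "wy": 0, "wz": 4, "gripper": 0.04},
    {"tx": 0, "ty": 0, "tz": 0, "wx": 0, "wy": 0, "wz": 8, "gripper": 0.04},
    {"tx": 0, "ty": 0, "tz": 0.02, "wx": 0, "wy": 0, "wz": 8, "gripper": 0.04},
    {"tx": 0, "ty": 0, "tz": 0.05, "wx": 0, "wy": 0, "wz": 8, "gripper": 0.04},
    {"tx": 0, "ty": 0, "tz": 0.09, "wx": 0, "wy": 0, "wz": 8, "gripper": 0.04}
  ]
}}

```text
time_s: 12.35
ee_pos: [0.5384, -0.0117, 0.1629]
orientation: [-0.001, 0.742, 0.671, -0.001]
ft_force: [1.0, -0.6, 0.7]
finger_gap: 0.0402
```

Emit:
{"name": "arm_command", "arguments": {
  "series": [
    {"tx": -0.03, "ty": 0, "tz": 0.03, "wx": 0, "wy": 0, "wz": 0, "gripper": 0.04},
    {"tx": -0.07, "ty": 0, "tz": 0.06, "wx": 0, "wy": 0, "wz": 0, "gripper": 0.04},
    {"tx": -0.11, "ty": 0, "tz": 0.08, "wx": 0, "wy": 0, "wz": 0, "gripper": 0.04},
    {"tx": -0.15, "ty": 0, "tz": 0.1, "wx": 0, "wy": 0, "wz": 0, "gripper": 0.04},
    {"tx": -0.19, "ty": 0, "tz": 0.12, "wx": 0, "wy": 0, "wz": 0, "gripper": 0.04}
  ]
}}

```text
time_s: 12.77
ee_pos: [0.3633, -0.0114, 0.2751]
orientation: [-0.001, 0.743, 0.67, -0.001]
ft_force: [0.6, -1.0, 0.5]
finger_gap: 0.0403
```

Emit:
{"name": "arm_command", "arguments": {
  "series": [
    {"tx": -0.03, "ty": 0, "tz": 0, "wx": 0, "wy": 0, "wz": 0, "gripper": 0.04},
    {"tx": -0.05, "ty": 0, "tz": 0, "wx": 0, "wy": 0, "wz": 0, "gripper": 0.04},
    {"tx": -0.05, "ty": 0, "tz": 0, "wx": 0, "wy": 0, "wz": 0, "gripper": 0.04},
    {"tx": -0.05, "ty": 0, "tz": 0, "wx": 0, "wy": 0, "wz": 0, "gripper": 0.04}
  ]
}}

```text
time_s: 13.1
ee_pos: [0.3129, -0.0111, 0.2754]
orientation: [-0.0, 0.744, 0.669, 0.0]
ft_force: [0.2, -0.5, 0.7]
finger_gap: 0.0402
```

```bash
python3 - <<'E'
from h import *
c,K=cam("top"); print(r.observe()["ee_pos"],r.observe()["joint_velocities"].round(3))
cv2.imwrite("pics/t3.png",cv2.resize(c["img"][130:280,160:360,::-1],None,fx=4,fy=4,interpolation=2))
E
```

```text
[ 0.31384121 -0.01132619  0.27530673] [ 0.007  0.032 -0.019 -0.004 -0.001 -0.008]
```

View pics/t3.png

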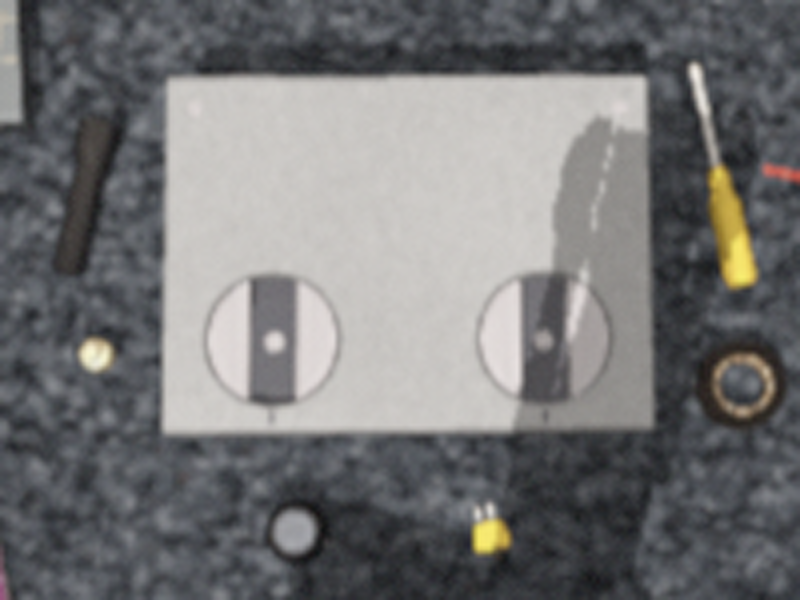

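The panel is flat and both slots run front to hinge, the left at columns 250-296 and the right at 521-570. The bystanders are in place and the arm is clear, so I'm handing in.

```bash
python3 -c "
from station import r
print(r.hand_in())"
```

```text
the job is handed in; nothing more can be done
None
```

The panel is shut, both fasteners are turned clockwise to their stops, and I've handed the job in at about 13 s of the 64 s allowed. The hand-in itself reports no verdict.

- **Panel:** I pushed it down with closed fingers until it stopped at z = 0.088 m, its shut height. Pressing on to about 19 N moved it no further.
- **Fasteners:** I turned each one with the fingertips in its slot until the wrist torque jumped from about 0.1 to 2.5–2.6 N m at the stop. I then backed off and lifted clear.
- **Last check:** The final top picture shows the panel flat and both slots pointing from front to hinge. The bystanders look unmoved by eye, and the arm is well away from everything.
- **Disagreement:** The fingers had to turn about 13° past square before each stop, more than the roughly 7° of play I had worked out. The torque jump and the final picture both show the stops were reached. No check failed.

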